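Kit the drivers and slider rails for one headphone

ROBOT

A 6-joint arm with a two-finger parallel gripper is mounted at the origin on the work surface. World frame = base frame: x ahead of the robot, y to its left, z up, the work surface at z = 0. Lengths are in m, angles in rad, forces in N, time in s.
With the tool pointing down it reaches from about 0.225 to 0.875 m from the base axis. Payload 3.4 kg.
Tool frame: the origin (TCP) lies on the centre line of the jaws, within the pads' length; the fingertips stand 22 mm ahead of it and the grasp point (between the pads) lies 3 mm ahead of it; z points along the fingers, y is the line along which they close (so a half turn about z gives the same grasp; the last joint's range is limited). The gripper opens to 85 mm and grips with 20 to 120 N. Pads are 22 mm wide; open, the fingers measure 114 mm over their backs; the gripper's body (76 mm by 85 mm) begins 54 mm behind the grasp point. The pads swing forward as they close: fully open they stand 13 mm farther back than shut.
Start: joints at [1.14, 0.276, 1.505, -0, 1.361, -0.121], TCP at [0.175, 0.548, 0.253] pointing down, gripper open.
Joint ranges: [-2.89, 2.89], [-0.75, 2.08], [0.22, 2.7], [-1.18, 4.32], [0.11, 2.71], [-2.7, 2.7]. Speed limits (rad/s): [2.57, 2.57, 3.14, 3.14, 3.14, 3.14].

INTERFACE

Orientations are given as a unit quaternion [w, x, y, z].
In Python, from rig import readout, optics, ticket gives the robot as it stands. The module is installed in compiled form; this text tells all that it offers.
- The arm moves only by the shell command python3 -m handwheel 'ROWS' [OPENING] [FORCE]. ROWS is one flat JSON list of numbers that holds 1 to 5 rows one after another, with no inner brackets; each row has 4 numbers: dx, dy, dz in m, then a turn about the tool's z in rad; each row shifts and turns the commanded pose from where the row before left it, along the tool's axes as they then stand; what a row does not reach is not made up. A row lasts 1/12 s, in which the tool goes at most 0.0417 m and 0.125 rad, less where a joint would pass 70% of its speed; a pose out of reach is approached as far as the arm can. OPENING is the finger opening in m, set as the command begins (- or left out keeps the last). The fingers move at their own pace and stop on an object; FORCE is the grip in N (left out, the last holds). Time passes only in rows, so rows that do not move let the fingers close. It prints the time, the measured TCP pose, the force, the opening and the grip force at its end. Input that does not fit is refused with a message, and nothing moves.
- readout.get_state(): the state, without advancing time (a new reading comes with each control period).
- optics.get_image(name): name is "scene" or "side" or "wrist"; returns a dict with "img" (400x640x3 uint8, red, green, blue), "camera_matrix" (3x3 intrinsics, pixels), "k1" (the pictures are not rectified: a ray, as slopes to the right and down, at radius r is drawn at 1 + k1 r^2 times it, then the intrinsics apply), "T" (4x4, takes a point from camera to world coordinates); the wrist camera has in their place "hand_eye" (4x4, takes a point from camera to tool coordinates, whose origin is the TCP and whose axes are the flange's). Camera axes: x right, y down, z forward; pixel columns grow to the right and rows downward; lengths in m; the calibration is good to about 2 mm. A picture is of the moment at which its call begins: read the wrist's pose just before it. There is no depth.
- ticket.sign_off(): hands the job in; it is judged then, once.
The state is a dict: "clock": time; "qpos": joint angles; "qd": joint speeds; "effort": joint torques, N m; "position": TCP position; "ee_rot": TCP orientation; "contact_force": force on the tool from outside, world axes, zero at the start; "moment": the same for the moment, N m; "width": finger opening in m; "gripper_force": force on a finger pad.
Only numpy, scipy, OpenCV 4.12 (cv2) and the standard library are available. Lean on these libraries where they do the work, as an engineer would, in place of code of your own. Each camera call takes 0.05 s, during which the arm holds its last target. There are 200 camera calls.

TASK

Fill the kit tray for one headphone: set the driver with the red dome on the middle of the red pad and the one with the blue dome on the middle of the blue pad, both dome up. In the middle of the white striped pad lay the short silver rail, trough up and parallel to the tray's short ends, then lay the long silver rail over it, trough down, parallel, ends evenly overhanging, and shifted sideways by about a third of its width so that the flanges interlock (one flange of each standing in the other's trough). Leave the yellow-domed driver and the black rail where they lie.

Things in the scene. Friction and masses are not known exactly. Their poses are not given: they have to be found in the camera images.
- tray: Low grey-rimmed kit tray, fixed to the table, 110 mm (x) x 300 mm (y), rim 5 mm thick and 12 mm high above the table, black floor 4 mm thick; holds the three coloured pads side by side. Origin: centre of its underside, x across the tray (parallel to its short ends), y along it.
- pad_red: Red square pad, 92 x 92 x 3 mm, fixed on the tray floor, one of three in a row along the tray (pitch 97 mm, order varies), turned with the tray. Origin: centre of its underside, 4 mm above the table; its top is 7 mm above the table. x parallel to the tray's short ends, y along the tray. A black spot 52 mm across marks its middle.
- pad_blue: Blue square pad, 92 x 92 x 3 mm, fixed on the tray floor, one of three in a row along the tray (pitch 97 mm, order varies), turned with the tray. Origin: centre of its underside, 4 mm above the table; its top is 7 mm above the table. x parallel to the tray's short ends, y along the tray. A black spot 52 mm across marks its middle.
- pad_rails: White square pad, 92 x 92 x 3 mm, fixed on the tray floor, one of three in a row along the tray (pitch 97 mm, order varies), turned with the tray. Origin: centre of its underside, 4 mm above the table; its top is 7 mm above the table. x parallel to the tray's short ends, y along the tray. Thin grey stripes run along x, the way the rails must lie.
- driver_red: Headphone driver: upright black disc-shaped can 46 mm in diameter, 20 mm tall, silver ring on top and in its middle a red dome 32 mm across that brings the whole to 22 mm; lies dome up. 60 g (may be 0.7 to 1.4 times that). Origin: centre of its underside, z up. Its underside lies on the table at the start.
- driver_blue: Headphone driver: upright black disc-shaped can 46 mm in diameter, 20 mm tall, silver ring on top and in its middle a blue dome 32 mm across that brings the whole to 22 mm; lies dome up. 60 g (may be 0.7 to 1.4 times that). Origin: centre of its underside, z up. Its underside lies on the table at the start.
- driver_yellow: Headphone driver: upright black disc-shaped can 46 mm in diameter, 20 mm tall, silver ring on top and in its middle a yellow dome 32 mm across that brings the whole to 22 mm; lies dome up. 60 g (may be 0.7 to 1.4 times that). Origin: centre of its underside, z up. Does not belong in the kit: leave it.
- base_rail: Short silver C-channel, 44 mm long (x), 36 wide (y), 24 high, walls 4 mm, 35-70 g, lying on its web, trough up (28 mm wide inside, 20 deep). Origin: centre of its underside, z up, x along its length. Best gripped across its 36 mm width.
- cover_rail: Long silver C-channel, 62 mm long (x), 36 wide (y), 24 high, walls 4 mm, 35-70 g, trough down, flat web on top. Origin: centre of its underside (flange edges), x along its length. Grip over its 62 mm length, by the web's ends (20-24 mm up). Interlocked, it sits 4 mm above the base rail's underside, its centre line 5-17 mm (best 11) to either side of the base rail's.
- black_rail: Black plastic C-channel of the same size and pose as the long silver rail (62 x 36 x 24 mm, trough down). Origin: centre of its underside, x along its length. Does not belong in the kit: leave it.
Not all that is in view belongs to the job. Leave any turquoise look-alike of the cover_rail alone.

How it is judged:
On the way, in this order (a step that is already met when the one before it is completed fails the run):
1. the short silver rail lies trough up on the white pad, let go (horizontal distance between base_rail and pad_rails below 0.015 m and z of base_rail in the frame of pad_rails between 0.001 and 0.006 m and angle between base_rail's own z axis and vertical below 0.1 rad and angle between the x axis of base_rail and the x axis of pad_rails, either way round below 0.2 rad and linear speed of base_rail below 0.02 m/s and angular speed of base_rail below 0.2 rad/s and contact force between base_rail and the fingers below 0.05 N), for 0.2 s.
2. the long silver rail is interlocked over it, let go (horizontal distance between base_rail and pad_rails below 0.015 m and z of base_rail in the frame of pad_rails between 0.001 and 0.006 m and angle between each of base_rail, cover_rail's own z axis and vertical below 0.1 rad and angle between the x axis of base_rail and the x axis of pad_rails, either way round below 0.2 rad and linear speed of each of base_rail, cover_rail below 0.02 m/s and angular speed of each of base_rail, cover_rail below 0.2 rad/s and (y of cover_rail in the frame of base_rail between 0.004 and 0.018 m or y of cover_rail in the frame of base_rail between -0.018 and -0.004 m) and x of cover_rail in the frame of base_rail between -0.012 and 0.012 m and z of cover_rail in the frame of base_rail between 0.002 and 0.007 m and angle between the x axis of cover_rail and the x axis of base_rail, either way round below 0.2 rad and contact force between cover_rail and the fingers below 0.05 N), for 0.2 s.
At the end, for the whole second after the job is handed in: Red and blue drivers dome up within 15 mm of their pads' centres; short rail trough up within 15 mm of the white pad's; long rail interlocked on it, trough down, 4-18 mm aside, 12 mm lengthwise; both along the stripes to 0.2 rad; all level, at rest; look-alikes within 20 mm of their start (horizontal distance between driver_red and pad_red below 0.015 m and z of driver_red in the frame of pad_red between 0.001 and 0.006 m and angle between each of driver_red, driver_blue, base_rail, cover_rail's own z axis and vertical below 0.1 rad and linear speed of each of driver_red, driver_blue, base_rail, cover_rail below 0.02 m/s and angular speed of each of driver_red, driver_blue, base_rail, cover_rail below 0.2 rad/s and horizontal distance between driver_blue and pad_blue below 0.015 m and z of driver_blue in the frame of pad_blue between 0.001 and 0.006 m and horizontal distance between base_rail and pad_rails below 0.015 m and z of base_rail in the frame of pad_rails between 0.001 and 0.006 m and angle between the x axis of base_rail and the x axis of pad_rails, either way round below 0.2 rad and (y of cover_rail in the frame of base_rail between 0.004 and 0.018 m or y of cover_rail in the frame of base_rail between -0.018 and -0.004 m) and x of cover_rail in the frame of base_rail between -0.012 and 0.012 m and z of cover_rail in the frame of base_rail between 0.002 and 0.007 m and angle between the x axis of cover_rail and the x axis of base_rail, either way round below 0.2 rad and distance of each of driver_yellow, black_rail from where it was at the start of the episode below 0.02 m); the robot touches nothing.
It fails at once if a look-alike (yellow driver or black rail) is shifted by more than 20 mm (distance of any of driver_yellow, black_rail from where it was at the start of the episode above 0.02 m).
It also fails if it takes over 93 s, if anything falls off the work surface, if the arm or the gripper's body presses on something with over 40 N, if the wrist force passes 120 N, or if a joint passes its speed limit or range.

## Working session

There is one attempt and no reset: what is moved stays moved. The work goes in short steps, Python scripts to look and compute and a shell command to move; the robot and the scene stay as the last step left them, time stands still between calls to the robot, and variables do not carry over. Pictures are saved under pics/ and viewed, at most 19 in all, crops included, and the job is handed in when it is done.

```bash
mkdir -p pics; cat > h.py <<'E'
import numpy as np, cv2
from rig import readout, optics
from scipy.spatial.transform import Rotation as R
def snap(name,fn):
    s=readout.get_state(); d=optics.get_image(name)
    T=np.array(d["T"]) if "T" in d else None
    if T is None:
        q=s["ee_rot"]; W=np.eye(4); W[:3,:3]=R.from_quat([q[1],q[2],q[3],q[0]]).as_matrix(); W[:3,3]=s["position"]
        T=W@np.array(d["hand_eye"])
    cv2.imwrite(f"pics/{fn}.png",d["img"][:,:,::-1])
    np.savez(f"pics/{fn}.npz",K=d["camera_matrix"],k=d["k1"],T=T,img=d["img"])
def world(fn,uv,z):
    f=np.load(f"pics/{fn}.npz"); K=f["K"];k=float(f["k"]);T=f["T"]
    uv=np.atleast_2d(np.array(uv,float)); z=np.broadcast_to(z,len(uv))
    n=cv2.undistortPoints(uv[:,None],K,np.array([k,0,0,0,0.]))[:,0]
    r=np.c_[n,np.ones(len(n))]@T[:3,:3].T; o=T[:3,3]
    return o+r*((z-o[2])/r[:,2])[:,None]
E
python3 - <<'E'
from h import *
for n in ("scene","side","wrist"): snap(n,n+"0")
s=readout.get_state(); print(s)
for n in ("scene0","side0","wrist0"):
    f=np.load(f"pics/{n}.npz"); print(n,f["T"].round(3).tolist(),f["K"].tolist(),f["k"])
E
```

```text
{'clock': 0.15, 'qpos': array([ 1.14002129e+00,  2.76479609e-01,  1.50582770e+00,  3.59550845e-05,
        1.36070488e+00, -1.21016986e-01]), 'qd': array([ 0.00113495, -0.00270806, -0.00304342, -0.00242385, -0.0016116 ,
        0.00022991]), 'effort': array([ 7.75110711e-04, -4.17140222e+01, -2.46033007e+01, -2.12277878e-04,
        7.61047384e-03,  3.00626127e-06]), 'position': array([0.17513039, 0.54730972, 0.25262719]), 'ee_rot': array([-2.10262335e-04,  1.54264249e-01,  9.88029371e-01, -6.78137764e-04]), 'contact_force': array([-0.53987541, -0.24791244,  0.01541771]), 'moment': array([ 0.00198163, -0.00445032, -0.00775628]), 'gripper_force': 0.0, 'width': 0.08557020887064985}
scene0 [[-0.517, 0.483, -0.707, 1.209], [0.856, 0.283, -0.433, 0.42], [-0.01, -0.829, -0.56, 0.566], [0.0, 0.0, 0.0, 1.0]] [[439.34792512784907, 0.0, 329.4997722761549], [0.0, 439.34792512784907, 195.7868155289852], [0.0, 0.0, 1.0]] -0.0532196141784288
side0 [[0.92, -0.278, 0.277, 0.366], [-0.392, -0.63, 0.67, -0.43], [-0.012, -0.725, -0.689, 0.508], [0.0, 0.0, 0.0, 1.0]] [[364.73555145975143, 0.0, 318.3362298330271], [0.0, 364.73555145975143, 193.1110810476539], [0.0, 0.0, 1.0]] -0.08327753135225391
wrist0 [[0.305, 0.911, 0.277, 0.106], [0.952, -0.291, -0.09, 0.57], [-0.002, 0.291, -0.957, 0.373], [0.0, 0.0, 0.0, 1.0]] [[280.1698968039239, 0.0, 321.60324615311714], [0.0, 280.1698968039239, 197.87307799339757], [0.0, 0.0, 1.0]] -0.007901061475314579
```

View pics/scene0.png

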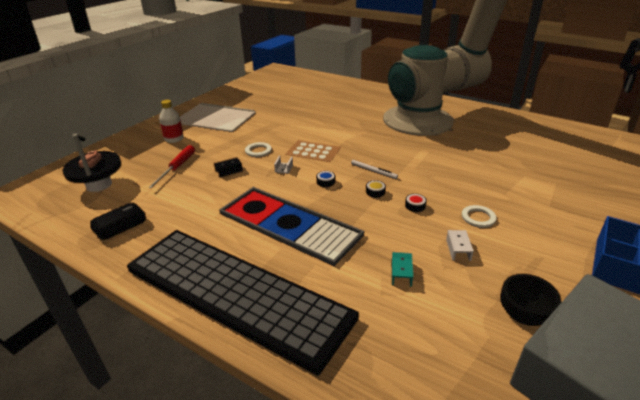

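View pics/side0.png

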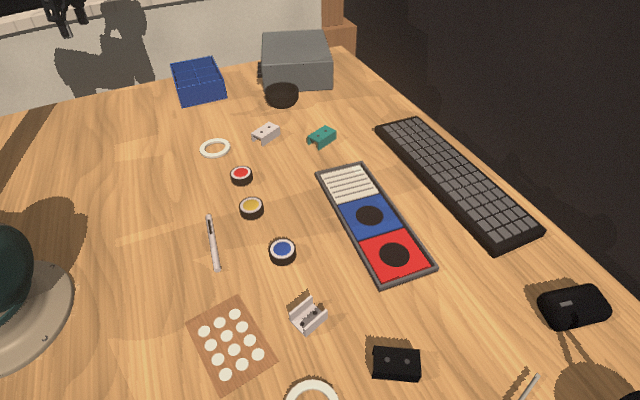

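The side view shows the drivers at blue (282,248), yellow (251,206) and red (241,174). The base rail is at (307,313), the cover rail at (266,132) and the black rail at (395,362). The turquoise decoy is at (321,136), and the tray runs from white (345,185) to red (395,255). I'll enlarge crops next.

```bash
python3 - <<'E'
import cv2,numpy as np
a=cv2.imread("pics/side0.png")
L=cv2.resize(a[285:345,270:350],None,fx=5,fy=5,interpolation=cv2.INTER_CUBIC)
Rr=cv2.resize(a[110:170,240:320],None,fx=5,fy=5,interpolation=cv2.INTER_CUBIC)
b=cv2.imread("pics/scene0.png")
S1=cv2.resize(b[145:205,250:330],None,fx=5,fy=5,interpolation=cv2.INTER_CUBIC)
S2=cv2.resize(b[220:280,420:500],None,fx=5,fy=5,interpolation=cv2.INTER_CUBIC)
cv2.imwrite("pics/c1.png",np.vstack([np.hstack([L,Rr]),np.hstack([S1,S2])]))
cv2.imwrite("pics/c2.png",cv2.resize(a[150:300,220:445],None,fx=3.5,fy=3.5,interpolation=cv2.INTER_CUBIC))
E
```

```text
(no output)
```

View pics/c1.png

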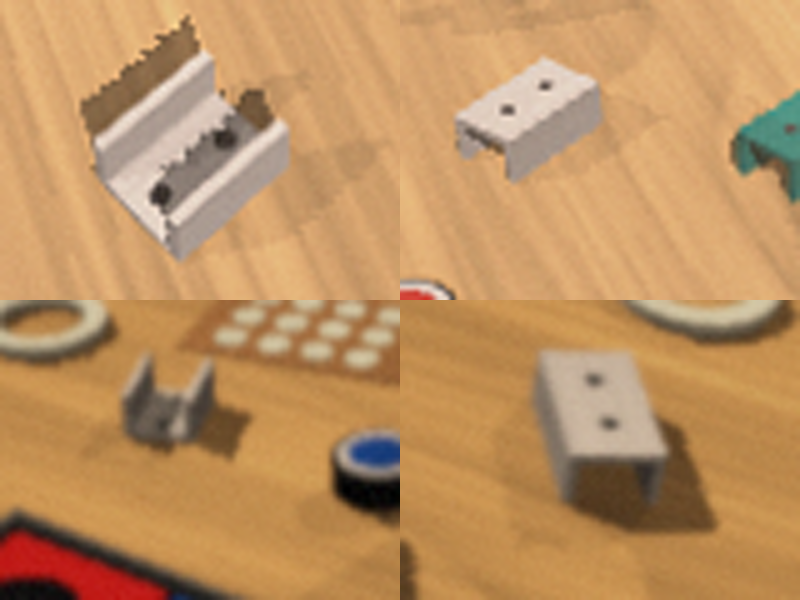

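View pics/c2.png

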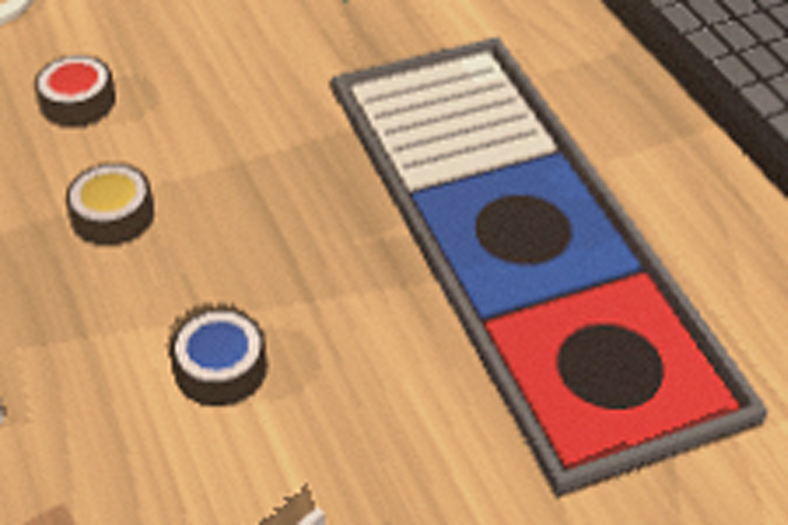

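The crops show the flange-top and web-top corners of both silver rails, the dome ellipses and the pad corners clearly. I'll convert these to world coordinates and check them against the given sizes.

```bash
python3 - <<'E'
from h import *
def c(p,f,ox,oy): return (np.array(p,float)+.5)/f-.5+[ox,oy]
def show(n,P):
    e=np.roll(P,-1,0)-P; print(n,"ctr",P.mean(0).round(4),"edges",np.hypot(e[:,0],e[:,1]).round(4),"ang",np.degrees(np.arctan2(e[:,1],e[:,0])).round(1))
show("base side",world("side0",c([(95,143),(200,53),(290,128),(182,222)],5,270,285),.024))
show("cover side",world("side0",c([(56,117),(144,57),(202,83),(108,142)],5,240,110),.024))
show("cover scene",world("scene0",c([(141,51),(232,51),(266,157),(163,157)],5,420,220),.024))
show("white",world("side0",c([(350,86),(492,52),(557,152),(413,191)],3.5,220,150),.007))
show("tray",world("side0",c([(332,80),(497,40),(765,410),(560,492)],3.5,220,150),.012))
print(world("side0",c([(75,77),(108,193),(218,346)],3.5,220,150),.0205).round(4))
print(world("side0",c([(523,230),(610,366)],3.5,220,150),.007).round(4))
f=lambda p:world("scene0",p,.0205).round(4); print("scene rgb",f([(416,200.5),(376,186.5),(326,176.5)]))
print("scene spots",world("scene0",[(254.5,207),(289,221.5)],.007).round(4))
print("black",world("side0",[(395,358)],.02),"turq",world("side0",[(321,134)],.024))
E
```

```text
base side ctr [ 0.4492 -0.1817  0.024 ] edges [0.0419 0.0364 0.0421 0.0354] ang [  21.5  -66.3 -159.9  113.5]
cover side ctr [0.5309 0.2949 0.024 ] edges [0.0628 0.0387 0.0626 0.0343] ang [  31.5  -61.2 -152.5  119.1]
cover scene ctr [0.529  0.2949 0.024 ] edges [0.0361 0.0633 0.0384 0.0634] ang [ 120.2   28.   -59.8 -154.1]
white ctr [0.6363 0.0594 0.007 ] edges [0.0937 0.0952 0.0886 0.0959] ang [ -3.5 -95.  176.9  88. ]
tray ctr [ 0.6291 -0.0379  0.012 ] edges [0.1088 0.2959 0.1098 0.3008] ang [ -3.1 -92.9 179.4  87. ]
[[ 0.4397  0.1695  0.0205]
 [ 0.4319  0.0669  0.0205]
 [ 0.4528 -0.055   0.0205]]
[[ 0.6305 -0.0362  0.007 ]
 [ 0.6257 -0.1327  0.007 ]]
scene rgb [[ 0.4412  0.1706  0.0205]
 [ 0.4346  0.0705  0.0205]
 [ 0.455  -0.0511  0.0205]]
scene spots [[ 0.6247 -0.1317  0.007 ]
 [ 0.6289 -0.0356  0.007 ]]
black [[ 0.53048967 -0.28962552  0.02      ]] turq [[0.64436895 0.2227112  0.024     ]]
```

```bash
cat >> h.py <<'E'
def delta(x,y,z,hd):
    s=readout.get_state(); q=s["ee_rot"]; M=R.from_quat([q[1],q[2],q[3],q[0]]).as_matrix()
    h=np.degrees(np.arctan2(M[1,1],M[0,1])); d=M.T@(np.array([x,y,z])-s["position"])
    t=(-np.radians(hd-h)+np.pi)%(2*np.pi)-np.pi
    print("d tool",d.round(4),"turn",round(t,3),"head",h.round(1),"pos",s["position"].round(4),"w",round(s["width"],4),"F",round(s["gripper_force"],1),"t",s["clock"])
E
python3 -c "from h import *
delta(.449,-.182,.2,112)"
```

```text
d tool [-0.4832 -0.611   0.0534] turn -0.694 head 72.3 pos [0.1751 0.5473 0.2526] w 0.0856 F 0.0 t 0.15
```

```bash
for i in 1; do
python3 -m handwheel '[-0.0242,-0.0306,0.0027,0,-0.0242,-0.0306,0.0027,0,-0.0242,-0.0306,0.0027,0,-0.0242,-0.0306,0.0027,0,-0.0242,-0.0306,0.0027,0]' .085 >/dev/null
python3 -m handwheel '[-0.0242,-0.0306,0.0027,0,-0.0242,-0.0306,0.0027,0,-0.0242,-0.0306,0.0027,0,-0.0242,-0.0306,0.0027,0,-0.0242,-0.0306,0.0027,0]' >/dev/null
python3 -m handwheel '[-0.0242,-0.0306,0.0027,0,-0.0242,-0.0306,0.0027,0,-0.0242,-0.0306,0.0027,0,-0.0242,-0.0306,0.0027,0,-0.0242,-0.0306,0.0027,0]' >/dev/null
python3 -m handwheel '[-0.0242,-0.0306,0.0027,0,-0.0242,-0.0306,0.0027,0,-0.0242,-0.0306,0.0027,0,-0.0242,-0.0306,0.0027,0,-0.0242,-0.0306,0.0027,0]'
done
python3 -c "from h import *
delta(.449,-.182,.2,112)"
```

```text
clock: 1.82
position: [0.4497, -0.1848, 0.199]
ee_rot: [-0.0, 0.155, 0.988, 0.0]
contact_force: [1.1, 1.0, -0.2]
width: 0.0847
gripper_force: 0.0
d tool [ 0.0016  0.0024 -0.001 ] turn -0.695 head 72.2 pos [ 0.4497 -0.1848  0.199 ] w 0.0847 F 0.0 t 1.8167
```

Reaches accurately. I'll turn the tool and take a wrist picture.

```bash

python3 -m handwheel '[0,0,0,-0.116,0,0,0,-0.116,0,0,0,-0.116,0,0,0,-0.116,0,0,0,-0.116]' >/dev/null
python3 -m handwheel '[0,0,0,-0.115,0,0,0,0,0,0,0,0]' >/dev/null
python3 -c "from h import *
delta(.449,-.182,.2,112)
snap('wrist','w1')
f=np.load('pics/w1.npz'); print(f['T'])"
```

```text
d tool [ 0.0002  0.0008 -0.0009] turn -0.002 head 111.9 pos [ 0.4495 -0.1827  0.1991] w 0.0852 F 0.0 t 2.4833
[[-3.72879261e-01  8.87760388e-01  2.69893590e-01  3.82434022e-01]
 [ 9.27879833e-01  3.56841410e-01  1.08181442e-01 -2.09892315e-01]
 [-2.70009927e-04  2.90767435e-01 -9.56793722e-01  3.19427594e-01]
 [ 0.00000000e+00  0.00000000e+00  0.00000000e+00  1.00000000e+00]]
```

View pics/w1.png

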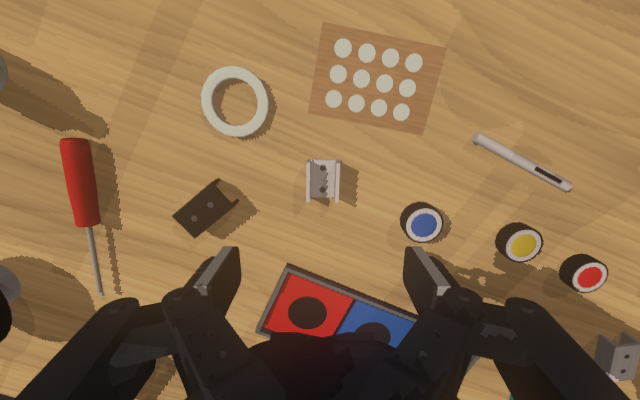

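The wrist view shows the base rail centred near (323,181) with its flanges close to vertical in the picture. The blue driver is at (424,224). I'll enlarge it.

```bash
python3 - <<'E'
import cv2
a=cv2.imread("pics/w1.png")
cv2.imwrite("pics/w1c.png",cv2.resize(a[145:215,285:375],None,fx=8,fy=8,interpolation=cv2.INTER_CUBIC))
E
```

```text
(no output)
```

View pics/w1c.png

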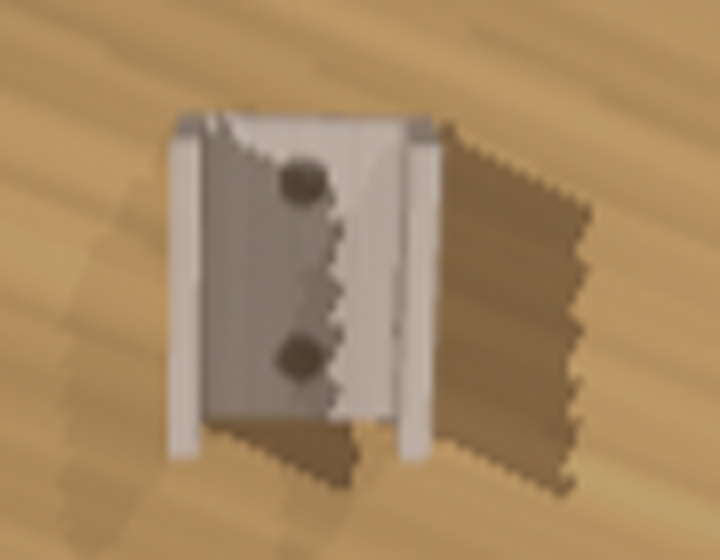

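The flange-top corners in the crop are (171,138), (441,142), (432,460) and (168,458).

```bash
python3 - <<'E'
from h import *
uv=(np.array([(171,138),(441,142),(432,460),(168,458)],float)+.5)/8-.5+[285,145]
P=world("w1",uv,.024); e=np.roll(P,-1,0)-P
print(P.mean(0),np.hypot(e[:,0],e[:,1]),np.degrees(np.arctan2(e[:,1],e[:,0])))
print(world("w1",[(424,224),(519.5,242),(587,275.5),],.0205).round(4),world("w1",[(307.5,312.5)],.007).round(4))
delta(.449,-.182,.03,112)
E
```

```text
[ 0.44919111 -0.18218226  0.024     ] [0.03581427 0.04429396 0.03653184 0.04455105] [ 111.04230107   21.35430164  -68.55743485 -159.56920482]
[[ 0.452  -0.0552  0.0205]
 [ 0.4303  0.0601  0.0205]
 [ 0.4377  0.1634  0.0205]] [[ 0.6258 -0.1325  0.007 ]]
d tool [0.0003 0.0008 0.1691] turn -0.001 head 111.9 pos [ 0.4496 -0.1827  0.1991] w 0.0846 F 0.0 t 2.5333
```

```bash

python3 -m handwheel '[0,0.001,0.04,0,0,0,0.04,0.01,0,0,0.04,0,0,0,0.03,0,0,0,0.018,0]'
python3 -m handwheel '[0,0,0.002,0,0,0,0,0]' >/dev/null
python3 -m handwheel '[0,0,0,0,0,0,0,0,0,0,0,0,0,0,0,0,0,0,0,0]' 0.02 40
python3 -c "from h import *
snap('wrist','w2')
delta(.449,-.182,.03,111.2)"
```

```text
clock: 2.95
position: [0.4474, -0.1807, 0.0282]
ee_rot: [-0.002, -0.185, 0.983, 0.002]
contact_force: [-0.8, -0.7, -0.4]
width: 0.085
gripper_force: 0.0
clock: 3.53
position: [0.4502, -0.1823, 0.0306]
ee_rot: [0.001, -0.186, 0.982, -0.001]
contact_force: [0.5, 0.2, 7.2]
width: 0.0346
gripper_force: 40.8
d tool [0.001  0.0007 0.0006] turn 0.005 head 111.5 pos [ 0.4502 -0.1823  0.0306] w 0.035 F 40.8 t 3.5833
```

View pics/w2.png

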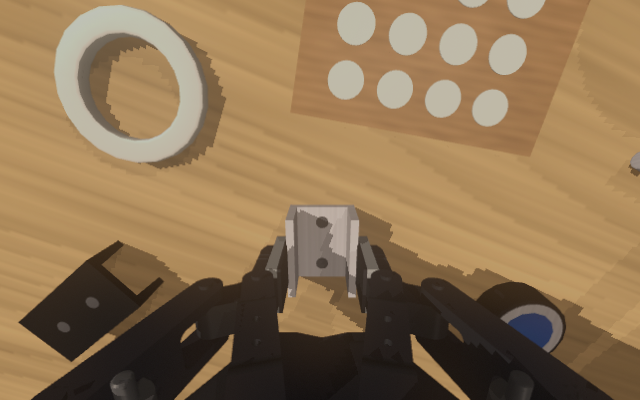

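The rail is gripped (35 mm opening, 41 N). Lifting and carrying it.

```bash

python3 -m handwheel '[0,0,-0.03,0,0,0,-0.04,0,0,0,-0.03,0.1,0,0,0,0.12,0,0,0,0.12]' 
python3 -m handwheel '[0,0,0,0.087,0,0,0,0,0,0,0,0]' >/dev/null
python3 -c "from h import *
delta(.6345,.060,.12,87.3)"
```

```text
clock: 4.0
position: [0.4507, -0.1826, 0.132]
ee_rot: [0.003, -0.015, 1.0, -0.002]
contact_force: [-0.7, -0.0, -1.7]
width: 0.0352
gripper_force: 40.4
d tool [-0.1731  0.2506  0.0095] turn -0.002 head 87.2 pos [ 0.4492 -0.1817  0.1295] w 0.035 F 40.4 t 4.25
```

```bash

python3 -m handwheel '[-0.0192,0.0278,0,0,-0.0192,0.0278,0,0,-0.0192,0.0278,0,0,-0.0192,0.0278,0,0,-0.0192,0.0278,0,0]' >/dev/null
python3 -m handwheel '[-0.0192,0.0278,0,0,-0.0192,0.0278,0,0,-0.0192,0.0278,0,0,-0.0192,0.0278,0.01,0,0,0,0,0]'  >/dev/null
python3 -m handwheel '[0,0,0,0,0,0,0,0]' >/dev/null
python3 -c "from h import *
delta(.6345,.060,.037,87.3)
snap('wrist','w3')"
```

```text
d tool [-0.0006  0.0011  0.0816] turn -0.003 head 87.1 pos [0.634  0.059  0.1186] w 0.035 F 40.5 t 5.25
```

View pics/w3.png

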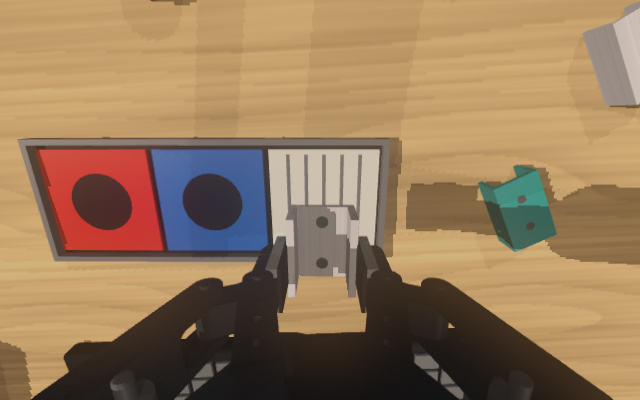

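The rail is held upright and parallel to the stripes. The spots are at blue (212,202) and red (102,202). Lowering.

```bash
python3 -c "from h import *
print(world('w3',[(212,202),(102,202)],.007).round(4)); print(world('w3',[(268,150),(380,150)],.007).round(4))"
python3 -m handwheel '[0,0.001,0.03,0,0,0,0.03,0,0,0,0.016,0,0,0,0.003,0,0,0,0,0]' >/dev/null
python3 -m handwheel '[0,0,0.0015,0,0,0,0.001,0,0,0,0,0,0,0,0,0]'
```

```text
[[ 0.6309 -0.0361  0.007 ]
 [ 0.6261 -0.1325  0.007 ]]
[[0.5886 0.0174 0.007 ]
 [0.5932 0.1095 0.007 ]]
clock: 6.05
position: [0.6355, 0.06, 0.0388]
ee_rot: [0.001, 0.026, 1.0, 0.0]
contact_force: [0.2, -0.1, -0.7]
width: 0.0349
gripper_force: 40.5
```

```bash

python3 -m handwheel '[0,0,0.001,0,0,0,0.0005,0,0,0,0,0,0,0,0,0]'
```

```text
clock: 6.38
position: [0.6355, 0.0601, 0.0377]
ee_rot: [0.001, 0.026, 1.0, -0.0]
contact_force: [-1.2, -0.2, 4.8]
width: 0.0349
gripper_force: 41.1
```

```bash

python3 -m handwheel '[0,0,0,0,0,0,0,0,0,0,0,0,0,0,0,0]' .055
python3 -m handwheel '[0,0,-0.02,0,0,0,-0.04,0,0,0,-0.04,0,0,0,-0.03,0,0,0,0,0]' .055 >/dev/null
python3 -m handwheel '[0,0,0,0,0,0,0,0]' .085 >/dev/null
python3 -c "from h import *
snap('wrist','w4')
delta(.53,.295,.16,29)
a=cv2.imread('pics/w4.png'); cv2.imwrite('pics/w4c.png',cv2.resize(a[100:300,180:440],None,fx=3,fy=3,interpolation=cv2.INTER_CUBIC))"
```

```text
clock: 6.72
position: [0.6348, 0.0601, 0.0362]
ee_rot: [-0.0, 0.026, 1.0, 0.0]
contact_force: [-0.5, -0.6, -0.1]
width: 0.0553
gripper_force: 0.0
d tool [0.1157 0.2292 0.0051] turn 1.013 head 87.0 pos [0.6337 0.0601 0.1647] w 0.0837 F 0.0 t 7.35
```

View pics/w4c.png

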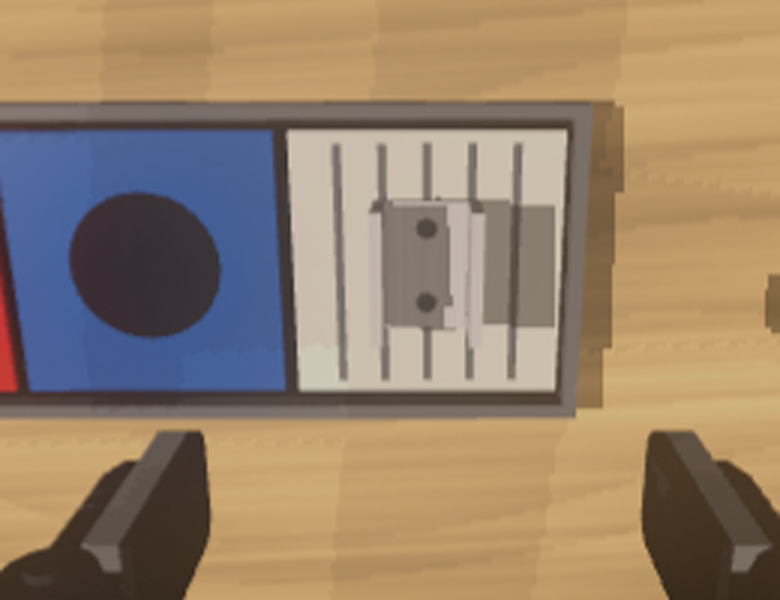

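The base rail stands trough up in the middle of the white pad. I'll measure its position and move to the cover rail.

```bash
python3 - <<'E'
from h import *
c=lambda p:(np.array(p,float)+.5)/3-.5+[180,100]
print("holes",world("w4",c([(427,229),(427,303)]),.011).round(4).tolist())
P=world("w4",c([(370,212),(485,212),(481,346),(371,346)]),.031); print("fl",P.round(4).tolist(),P.mean(0))
P=world("w4",c([(287,129),(568,129),(556,390),(298,390)]),.007); print("pad",P.round(4).tolist(),P.mean(0))
E
python3 -m handwheel '[0.0145,0.0287,0,0,0.0145,0.0287,0,0,0.0145,0.0287,0,0,0.0145,0.0287,0,0,0.0145,0.0287,0,0]' >/dev/null
python3 -m handwheel '[0.0145,0.0287,0,0,0.0145,0.0287,0,0,0.0145,0.0287,0,0.013,0,0,0,0.125,0,0,0,0.125]'  >/dev/null
python3 -m handwheel '[0,0,0,0.125,0,0,0,0.125,0,0,0,0.125,0,0,0,0.125,0,0,0,0.125]' >/dev/null
python3 -m handwheel '[0,0,0,0.125,0,0,0,0,0,0,0,0]' >/dev/null
python3 -c "from h import *
delta(.53,.295,.16,29)
snap('wrist','w5')
a=cv2.imread('pics/w5.png'); cv2.imwrite('pics/w5c.png',cv2.resize(a[100:300,180:440],None,fx=3,fy=3,interpolation=cv2.INTER_CUBIC))"
```

```text
holes [[0.6223, 0.0615, 0.011], [0.6481, 0.0602, 0.011]]
fl [[0.6116, 0.0445, 0.031], [0.6135, 0.0798, 0.031], [0.6573, 0.0772, 0.031], [0.6555, 0.0417, 0.031]] [0.63447322 0.06079455 0.031     ]
pad [[0.5874, 0.0174, 0.007], [0.5922, 0.1093, 0.007], [0.6845, 0.1047, 0.007], [0.6797, 0.0122, 0.007]] [0.63593739 0.06090765 0.007     ]
d tool [ 0.     -0.0001  0.0045] turn 0.003 head 29.2 pos [0.5301 0.295  0.1645] w 0.0849 F 0.0 t 8.85
```

View pics/w5c.png

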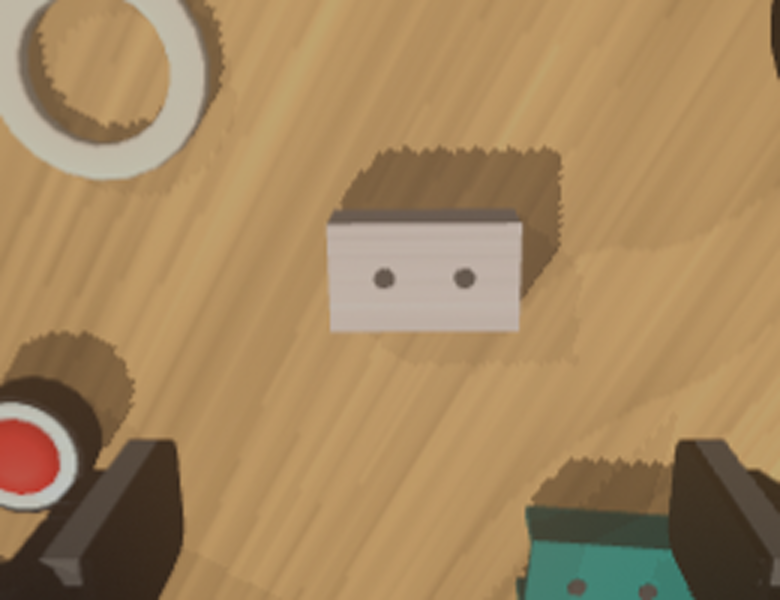

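Cover web corners in the crop are (328,223), (521,222), (519,331) and (330,331), aligned with the jaws.

```bash
python3 - <<'E'
from h import *
c=lambda p:(np.array(p,float)+.5)/3-.5+[180,100]
P=world("w5",c([(328,223),(521,222),(519,331),(330,331)]),.024); e=np.roll(P,-1,0)-P; m=P.mean(0)
print("cov",m,np.hypot(e[:,0],e[:,1]),np.degrees(np.arctan2(e[:,1],e[:,0])))
delta(m[0],m[1],.036,29.2)
E
```

```text
cov [0.53076378 0.29538917 0.024     ] [0.06102484 0.03648365 0.06213129 0.03618743] [  29.50134906  -59.98393075 -150.77816792  118.26949334]
d tool [-0.      0.0009  0.1289] turn -0.001 head 29.2 pos [0.5303 0.2951 0.1649] w 0.0849 F 0.0 t 8.9
```

```bash

python3 -m handwheel '[0,0.001,0.04,0,0,0,0.04,0,0,0,0.035,0,0,0,0.015,0,0,0,0.009,0]' >/dev/null
python3 -m handwheel '[0,0,0,0,0,0,0,0]' >/dev/null
python3 -m handwheel '[0,0,0,0,0,0,0,0,0,0,0,0,0,0,0,0,0,0,0,0]' 0.05 40
python3 -m handwheel '[0,0,-0.02,0,0,0,-0.04,0,0,0,-0.04,0,0,0,-0.03,0,0,0,0,0]'
python3 -m handwheel '[0,0,0,0.125,0,0,0,0.125,0,0,0,0.125,0,0,0,0.125,0,0,0,0.055]' >/dev/null
python3 -m handwheel '[0,0,0,0,0,0,0,0]'
python3 -c "from h import *
delta(.6350,.0718,.16,-2.8);delta(.6340,.0498,.16,-2.8)"
```

```text
clock: 9.9
position: [0.533, 0.2964, 0.0295]
ee_rot: [0.001, 0.507, 0.862, 0.002]
contact_force: [-1.1, 0.6, 6.3]
width: 0.0608
gripper_force: 43.1
clock: 10.32
position: [0.536, 0.2977, 0.1655]
ee_rot: [0.005, 0.507, 0.862, 0.006]
contact_force: [0.1, -0.3, 0.4]
width: 0.0602
gripper_force: 43.9
clock: 10.9
position: [0.5317, 0.2958, 0.1574]
ee_rot: [0.0, 0.724, 0.69, 0.0]
contact_force: [0.5, -0.1, 0.1]
width: 0.0607
gripper_force: 43.8
d tool [-0.2189  0.1138 -0.0026] turn 0.002 head -2.7 pos [0.5317 0.2958 0.1574] w 0.0607 F 43.8 t 10.9
d tool [-0.2409  0.1138 -0.0026] turn 0.002 head -2.7 pos [0.5317 0.2958 0.1574] w 0.0607 F 43.8 t 10.9
```

```bash

python3 -m handwheel '[-0.0313,0.0163,0,0,-0.0313,0.0163,0,0,-0.0313,0.0163,0,0,-0.0313,0.0163,0,0,-0.0313,0.0163,0,0]' >/dev/null
python3 -m handwheel '[-0.0313,0.0163,0,0,-0.0313,0.0163,0,0,0,0,0.02,0,0,0,0.02,0,0,0,0.02,0]' >/dev/null
python3 -m handwheel '[0,0,0,0,0,0,0,0,0,0,0,0]' >/dev/null
python3 -c "from h import *
snap('side','s6');snap('wrist','w6')
delta(.6350,.0718,.0405,-2.8)
a=cv2.imread('pics/w6.png');b=cv2.imread('pics/s6.png')
cv2.imwrite('pics/c6.png',np.hstack([a[80:400,120:520],cv2.resize(b[120:280,260:460],None,fx=2,fy=2)]))"
```

```text
d tool [ 0.     -0.0013  0.0585] turn 0.001 head -2.8 pos [0.6361 0.0717 0.099 ] w 0.0604 F 43.8 t 12.0833
```

View pics/c6.png

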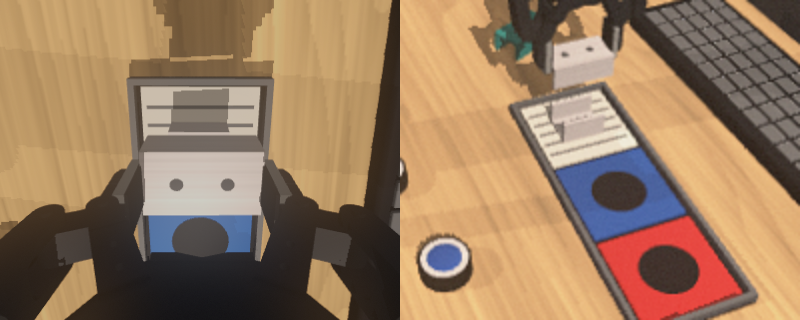

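The cover hangs level, with its web holes at wrist pixels (296,265) and (348,265). I'll check its centre.

```bash
python3 -c "from h import *
P=world('w6',[(296,265),(348,265),(264,232),(384,232)],.0935);print(P.round(4));print(P[:2].mean(0));
P=world('w5',(np.array([(384,279),(465,278)])+.5)/3-.5+[180,100],.024);print(P.mean(0))"
```

```text
[[0.6248 0.0731 0.0935]
 [0.6511 0.0718 0.0935]
 [0.6106 0.092  0.0935]
 [0.669  0.0891 0.0935]]
[0.6379513  0.07248539 0.0935    ]
[0.53088513 0.29518983 0.024     ]
```

```bash

python3 -m handwheel '[0,-0.0025,0.02,0,0,0,0.02,0,0,0,0.01,0,0,0,0.004,0,0,0,0,0]'
python3 -m handwheel '[0,0,0.0015,0,0,0,0.001,0,0,0,0.001,0,0,0,0,0,0,0,0,0]'
```

```text
clock: 12.5
position: [0.6324, 0.0717, 0.043]
ee_rot: [-0.0, 0.724, 0.69, -0.0]
contact_force: [-0.4, 0.2, -0.8]
width: 0.0609
gripper_force: 43.8
clock: 12.92
position: [0.6333, 0.0716, 0.0405]
ee_rot: [0.001, 0.724, 0.69, 0.001]
contact_force: [-0.0, 0.3, 1.1]
width: 0.0603
gripper_force: 44.0
```

Contact is at exactly the expected height. Releasing.

```bash

python3 -m handwheel '[0,0,0.0005,0,0,0,0,0]' >/dev/null
python3 -m handwheel '[0,0,0,0,0,0,0,0,0,0,0,0,0,0,0,0]' .075
python3 -m handwheel '[0,0,-0.01,0,0,0,-0.03,0,0,0,-0.04,0,0,0,-0.04,0,0,0,0,0]' >/dev/null
python3 -m handwheel '[0,0,0,0,0,0,0,0]' .085 >/dev/null
python3 -c "from h import *
snap('side','s7');snap('wrist','w7')
delta(.438,.167,.16,-2.8)
a=cv2.imread('pics/w7.png');b=cv2.imread('pics/s7.png')
cv2.imwrite('pics/c7.png',np.hstack([a[80:400,120:520],cv2.resize(b[140:220,300:400],None,fx=4,fy=4)]))"
```

```text
clock: 13.42
position: [0.6323, 0.0716, 0.0391]
ee_rot: [-0.0, 0.724, 0.69, -0.0]
contact_force: [-0.5, 0.3, -0.9]
width: 0.0748
gripper_force: 0.0
d tool [ 0.0859 -0.1979 -0.0015] turn -0.0 head -2.8 pos [0.6314 0.0715 0.158 ] w 0.0853 F 0.0 t 14.1
```

View pics/c7.png

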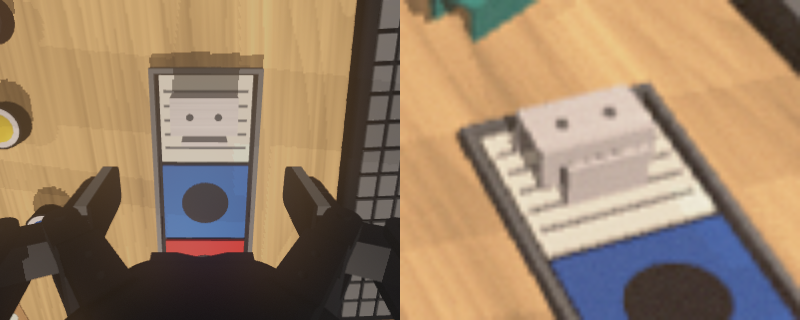

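The cover is interlocked on the base, sitting level and shifted sideways. Next is the red driver.

```bash
python3 -c "from h import *
P=world('w7',[(310,198),(337,198)],.035);print(P.round(4),P.mean(0))"
python3 -m handwheel '[0.0144,-0.0325,0,0,0.0144,-0.0325,0,0,0.0144,-0.0325,0,0,0.0144,-0.0325,0,0,0.0144,-0.0325,0,0]' >/dev/null
python3 -m handwheel '[0.0144,-0.0325,0,0,0,0,0,0,0,0,0,0,0,0,0,0]' >/dev/null
python3 - <<'E'
from h import *
snap('wrist','w8'); f=np.load('pics/w8.npz')['img']
hsv=cv2.cvtColor(f,cv2.COLOR_RGB2HSV)
m=((hsv[...,0]<8)|(hsv[...,0]>172))&(hsv[...,1]>150)&(hsv[...,2]>90)
n,l,s,c=cv2.connectedComponentsWithStats(m.astype(np.uint8))
for i in range(1,n):
    if s[i,4]>60:
        print(c[i].round(1),s[i,4],world('w8',c[i],.0215).round(4))
delta(.44,.169,.036,-2.8)
E
```

```text
[[0.6225 0.0723 0.035 ]
 [0.6471 0.0711 0.035 ]] [0.63479209 0.071687   0.035     ]
[315.7 193.3] 671 [[0.4384 0.1684 0.0215]]
[486.  385.7] 829 [[ 0.6322 -0.0851  0.0215]]
d tool [ 0.0017 -0.0031  0.1229] turn -0.0 head -2.8 pos [0.443  0.1672 0.1589] w 0.0849 F 0.0 t 14.9
```

```bash

python3 -m handwheel '[0.001,-0.0043,0.04,0,0,0,0.04,0,0,0,0.03,0,0,0,0.014,0,0,0,0.006,0]' >/dev/null
python3 -m handwheel '[0,0,0,0,0,0,0,0]' 
python3 -m handwheel '[0,0,0,0,0,0,0,0,0,0,0,0,0,0,0,0,0,0,0,0]' 0.035 40
python3 -m handwheel '[0,0,-0.02,0,0,0,-0.04,0,0,0,-0.04,0,0,0,-0.03,0,0,0,0,0]' >/dev/null
python3 -m handwheel '[0,0,0,0,0,0,0,0]'
python3 -c "from h import *
delta(.6258,-.1326,.155,-2.8)"
```

```text
clock: 15.48
position: [0.4392, 0.1684, 0.0294]
ee_rot: [0.0, 0.725, 0.689, 0.0]
contact_force: [0.5, -0.3, 0.5]
width: 0.085
gripper_force: 0.0
clock: 15.9
position: [0.4384, 0.1688, 0.0307]
ee_rot: [0.001, 0.724, 0.69, 0.001]
contact_force: [-1.0, 0.1, 6.4]
width: 0.044
gripper_force: 40.1
clock: 16.48
position: [0.4369, 0.1685, 0.159]
ee_rot: [-0.0, 0.724, 0.69, -0.0]
contact_force: [-0.7, 0.5, -1.4]
width: 0.0438
gripper_force: 41.6
d tool [-0.2915  0.2034  0.0039] turn -0.0 head -2.8 pos [0.4369 0.1685 0.159 ] w 0.0438 F 41.6 t 16.4833
```

```bash

python3 -m handwheel '[-0.02915,0.0203,0,0,-0.02915,0.0203,0,0,-0.02915,0.0203,0,0,-0.02915,0.0203,0,0,-0.02915,0.0203,0,0]' >/dev/null
python3 -m handwheel '[-0.02915,0.0203,0,0,-0.02915,0.0203,0,0,-0.02915,0.0203,0,0,-0.02915,0.0203,0,0,-0.02915,0.0203,0,0]' >/dev/null
python3 -m handwheel '[0,0,0.04,0,0,0,0.03,0,0,0,0,0,0,0,0,0]' >/dev/null
python3 -c "from h import *
delta(.6258,-.1326,.0378,-2.8)
snap('wrist','w9')
a=cv2.imread('pics/w9.png');cv2.imwrite('pics/c9.png',a[80:400,120:520])"
```

```text
d tool [-0.0009  0.0027  0.0478] turn -0.0 head -2.8 pos [ 0.6236 -0.1317  0.0856] w 0.0435 F 41.6 t 17.65
```

View pics/c9.png

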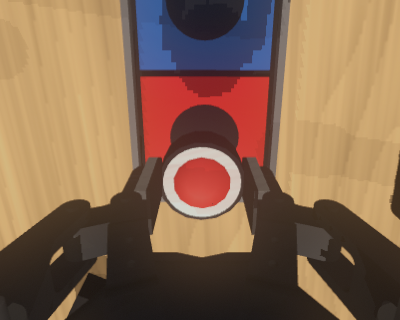

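The red driver is held dome up at (322,262) in front of the red spot. Lowering and releasing.

```bash

python3 -m handwheel '[-0.001,0.002,0.02,0,0,0,0.016,0,0,0,0.008,0,0,0,0.0015,0,0,0,0,0]'
python3 -m handwheel '[0,0,0.001,0,0,0,0.001,0,0,0,0.001,0,0,0,0,0,0,0,0,0]'
```

```text
clock: 18.12
position: [0.6286, -0.1333, 0.0447]
ee_rot: [0.0, 0.724, 0.69, 0.0]
contact_force: [-0.7, 0.5, -1.2]
width: 0.0437
gripper_force: 41.6
clock: 18.53
position: [0.6283, -0.1336, 0.0411]
ee_rot: [0.0, 0.724, 0.69, 0.0]
contact_force: [-0.1, 0.3, -0.5]
width: 0.0439
gripper_force: 41.6
```

```bash

python3 -m handwheel '[0,-0.002,0.001,0,0,0,0.001,0,0,0,0.001,0,0,0,0.0005,0,0,0,0,0]'
```

```text
clock: 18.95
position: [0.626, -0.1334, 0.0378]
ee_rot: [-0.0, 0.724, 0.69, -0.0]
contact_force: [-2.2, 0.3, 2.8]
width: 0.044
gripper_force: 42.0
```

```bash

python3 -m handwheel '[0,0,0,0,0,0,0,0,0,0,0,0,0,0,0,0]' .065
python3 -m handwheel '[0,0,-0.01,0,0,0,-0.03,0,0,0,-0.04,0,0,0,-0.04,0,0,0,0,0]' >/dev/null
python3 -m handwheel '[0,0,0,0,0,0,0,0]' .085 >/dev/null
python3 - <<'E'
from h import *
snap('wrist','w10'); f=np.load('pics/w10.npz')['img']
cv2.imwrite('pics/c10.png',f[60:380,120:560,::-1])
delta(.4525,-.0548,.16,-2.8)
E
```

```text
clock: 19.28
position: [0.6263, -0.1335, 0.0371]
ee_rot: [-0.0, 0.724, 0.69, 0.0]
contact_force: [0.1, 0.1, -1.1]
width: 0.0653
gripper_force: 0.0
d tool [ 0.0698 -0.1765 -0.003 ] turn -0.0 head -2.8 pos [ 0.6254 -0.1332  0.1566] w 0.0849 F 0.0 t 19.9167
```

View pics/c10.png

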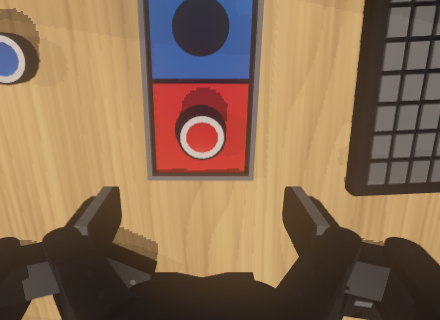

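The red driver stands on the red pad with its dome at (322,197). Moving to the blue driver.

```bash
python3 -c "from h import *
print(world('w10',[(322,197)],.0285))"
python3 -m handwheel '[0.014,-0.0353,0,0,0.014,-0.0353,0,0,0.014,-0.0353,0,0,0.014,-0.0353,0,0,0.014,-0.0353,0,0]' >/dev/null
python3 -m handwheel '[0,0,0,0,0,0,0,0,0,0,0,0]' >/dev/null
python3 - <<'E'
from h import *
snap('wrist','w11'); f=np.load('pics/w11.npz')['img']
hsv=cv2.cvtColor(f,cv2.COLOR_RGB2HSV)
m=(hsv[...,0]>100)&(hsv[...,0]<130)&(hsv[...,1]>130)&(hsv[...,2]>70)
n,l,s,c=cv2.connectedComponentsWithStats(m.astype(np.uint8))
for i in range(1,n):
    if s[i,4]>60:
        print(c[i].round(1),s[i,4],world('w11',c[i],.0215).round(4))
delta(.4525,-.0548,.029,-2.8)
E
```

```text
[[ 0.6280989 -0.1339522  0.0285   ]]
[501.6 159.4] 6498 [[ 0.6223 -0.0295  0.0215]]
d tool [ 0.0005 -0.002   0.128 ] turn -0.0 head -2.8 pos [ 0.4544 -0.0553  0.157 ] w 0.0848 F 0.0 t 20.6333
```

```bash
python3 - <<'E'
from h import *
f=np.load('pics/w11.npz')['img']; print(f[195,322])
hsv=cv2.cvtColor(f,cv2.COLOR_RGB2HSV)
m=(hsv[...,0]>100)&(hsv[...,0]<130)&(hsv[...,1]>100)&(hsv[...,2]>40)
m[:,420:]=0
n,l,s,c=cv2.connectedComponentsWithStats(m.astype(np.uint8))
for i in range(1,n):
    if s[i,4]>60:
        print(c[i].round(1),s[i],world('w11',c[i],.0215).round(4))
cv2.imwrite('pics/c11.png',f[60:380,120:560,::-1])
E
```

```text
[ 84 100 148]
[319.6 194.7] [305 181  30  28 648] [[ 0.4535 -0.055   0.0215]]
```

View pics/c11.png

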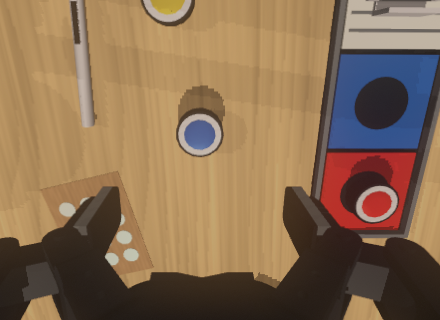

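The blue driver is at (.4535,−.055), almost centred between the jaws. Its dome is at crop (199,134), with nothing in the way. Picking it up.

```bash

python3 -m handwheel '[0,-0.001,0.04,0,0,0,0.04,0,0,0,0.028,0,0,0,0.014,0,0,0,0.006,0]' >/dev/null
python3 -m handwheel '[0,0,0,0,0,0,0,0]' 
python3 -m handwheel '[0,0,0,0,0,0,0,0,0,0,0,0,0,0,0,0,0,0,0,0]' 0.035 40
python3 -m handwheel '[0,0,-0.02,0,0,0,-0.04,0,0,0,-0.04,0,0,0,0,0,0,0,0,0]' >/dev/null
python3 -m handwheel '[0,0,0,0]'
python3 -c "from h import *
delta(.6306,-.0362,.085,-2.8)"
```

```text
clock: 21.22
position: [0.4537, -0.0554, 0.0293]
ee_rot: [0.0, 0.724, 0.689, 0.0]
contact_force: [-0.1, -0.2, 0.2]
width: 0.0854
gripper_force: 0.0
clock: 21.63
position: [0.4531, -0.055, 0.0307]
ee_rot: [0.001, 0.724, 0.69, 0.001]
contact_force: [-0.7, 0.2, 7.7]
width: 0.0443
gripper_force: 39.7
clock: 22.13
position: [0.4517, -0.0547, 0.1294]
ee_rot: [0.0, 0.724, 0.69, 0.0]
contact_force: [-1.0, 0.3, -0.5]
width: 0.0439
gripper_force: 41.4
d tool [0.0272 0.1777 0.0444] turn -0.0 head -2.8 pos [ 0.4517 -0.0547  0.1294] w 0.0439 F 41.4 t 22.1333
```

```bash

python3 -m handwheel '[0.0054,0.0355,0,0,0.0054,0.0355,0,0,0.0054,0.0355,0,0,0.0054,0.0355,0,0,0.0054,0.0355,0,0]' >/dev/null
python3 -m handwheel '[0,0,0.04,0,0,0,0.03,0,0,0,0.015,0,0,0,0,0,0,0,0,0]' >/dev/null
python3 -c "from h import *
delta(.6306,-.0362,.0378,-2.8)"
```

```text
d tool [0.0001 0.0015 0.0038] turn -0.0 head -2.8 pos [ 0.6291 -0.0363  0.0416] w 0.0439 F 45.4 t 22.9667
```

```bash

python3 -m handwheel '[0,0.001,0.001,0,0,0,0.001,0,0,0,0.001,0,0,0,0.0008,0,0,0,0,0]'
```

```text
clock: 23.38
position: [0.632, -0.0367, 0.041]
ee_rot: [0.0, 0.724, 0.69, 0.0]
contact_force: [0.4, 0.1, -0.5]
width: 0.0439
gripper_force: 45.4
```

```bash

python3 -m handwheel '[0,-0.001,0.001,0,0,0,0.001,0,0,0,0.001,0,0,0,0.0005,0,0,0,0,0]'
```

```text
clock: 23.8
position: [0.6308, -0.0366, 0.0368]
ee_rot: [-0.0, 0.724, 0.69, -0.0]
contact_force: [-0.4, -0.6, 0.2]
width: 0.0436
gripper_force: 45.4
```

```bash

python3 -m handwheel '[0,0,0,0,0,0,0,0]'
```

```text
clock: 23.97
position: [0.631, -0.0366, 0.037]
ee_rot: [0.0, 0.724, 0.69, 0.0]
contact_force: [0.5, 0.1, -0.8]
width: 0.0439
gripper_force: 45.4
```

```bash

python3 -m handwheel '[0,0,0.0005,0,0,0,0.0005,0,0,0,0,0,0,0,0,0]'
python3 -c "from h import *
snap('side','s12');snap('wrist','w12')
a=cv2.imread('pics/w12.png');b=cv2.imread('pics/s12.png')
cv2.imwrite('pics/c12.png',np.hstack([a[80:400,120:520],cv2.resize(b[160:260,320:445],None,fx=3.2,fy=3.2)]))"
```

```text
clock: 24.3
position: [0.6311, -0.0366, 0.0364]
ee_rot: [0.0, 0.724, 0.69, 0.0]
contact_force: [-0.9, 0.2, 3.3]
width: 0.0436
gripper_force: 45.7
```

View pics/c12.png

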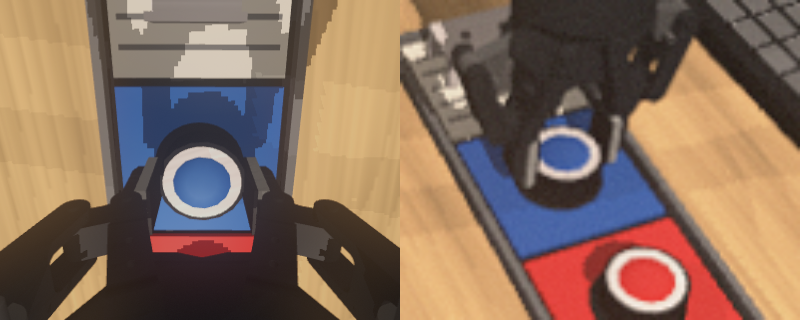

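The blue driver is resting on its pad. Releasing, then backing off to check everything.

```bash

python3 -m handwheel '[0,0,0,0,0,0,0,0,0,0,0,0,0,0,0,0]' .065
python3 -m handwheel '[0,0,-0.01,0,0,0,-0.03,0,0,0,-0.04,0,0,0,-0.04,0,0,0,0,0]' >/dev/null
python3 -m handwheel '[0.02,-0.035,-0.01,0,0.02,-0.035,-0.01,0,0.02,-0.035,-0.01,0,0.02,-0.035,-0.01,0,0,0,0,0]' >/dev/null
python3 -m handwheel '[0,0,0,0,0,0,0,0,0,0,0,0]'
python3 -c "from h import *
snap('side','s13')
b=cv2.imread('pics/s13.png')
cv2.imwrite('pics/c13.png',cv2.resize(b[150:300,220:445],None,fx=3.5,fy=3.5,interpolation=cv2.INTER_CUBIC))"
```

```text
clock: 24.73
position: [0.6309, -0.0365, 0.0358]
ee_rot: [-0.0, 0.724, 0.69, -0.0]
contact_force: [0.1, 0.4, 0.3]
width: 0.0649
gripper_force: 0.0
clock: 25.82
position: [0.4962, 0.0497, 0.1962]
ee_rot: [0.001, 0.724, 0.689, 0.0]
contact_force: [0.7, 0.3, -0.0]
width: 0.065
gripper_force: 0.0
```

View pics/c13.png

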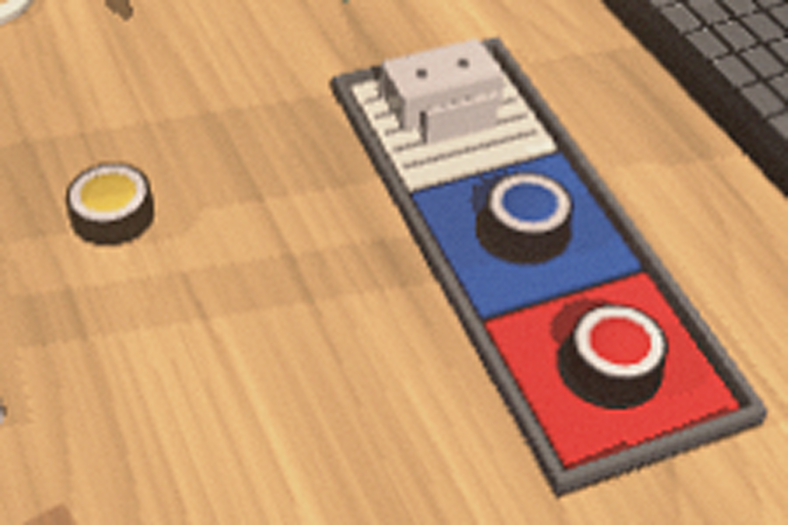

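The picture shows everything in place. The blue dome is at (530,202), the red dome at (620,341), the rails are interlocked, and yellow is unmoved.

```bash
python3 -c "from h import *
c=lambda p:(np.array(p,float)+.5)/3.5-.5+[220,150]
print(world('s13',c([(530,202),(620,341)]),.0285))
from rig import ticket; print(ticket.sign_off())"
```

```text
[[ 0.63218345 -0.03694214  0.0285    ]
 [ 0.62660801 -0.13473704  0.0285    ]]
the job is handed in; nothing more can be done
None
```

I handed the job in at about 26 s: both drivers measure within about 3 mm of their pad centres and the two silver rails are interlocked on the white pad. The arm never touched the look-alikes, but the sign-off returned no verdict.

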